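# Swap the bearing drift on a bicycle hub

## Task

Change the press drift on the bicycle hub: first take the black drift off the hub and stand it upright, let go, anywhere wholly on the round mat. Then lift the blue drift straight up out of its tray pocket by its stem, working in under the lamp bar without bumping the lamp, and set it gently upright in the recess on top of the hub, fully down. Keep the drifts upright while carrying them, leave the red and yellow drifts in their pockets, and do not disturb the dial gauge or the grease jar.

Things in the scene. Friction and masses are not known exactly. Their poses are not given: they have to be found in the camera images.
- tray: Fixed black tray, 90 (x) x 245 (y) x 32 mm high, origin at the centre of its underside, x roughly away from the robot. Three round pockets, 44 mm wide, 20 mm deep, at y = -75, 0, +75 mm. Each holds a drift (blue, red, yellow, in any order), its foot 2 mm below the tray's top, so only the stem stands out, to 68 mm above the bench.
- lamp_bar (a point): Point on the axis of the fixed lamp's level bar, 190 mm above the bench. Bar 18 mm thick (light strip under it down to 179 mm), along this point's y axis, roughly over the row of pockets, from y = -105 to +185 mm, on one 16 mm post at y = +175 mm. It blocks a gripper pointing straight down; x points away from the robot, whose side is open: tilt about 40 degrees to reach in under it.
- hub_seat (a point): Centre of the recess floor on top of the fixed hub, 75 mm above the bench. The hub is a bare aluminium bicycle hub standing on end, flange 64 mm wide, on a blue round foot 90 mm wide and 12 mm high; the recess is 48 mm wide with a rim 4 mm high. At the start the black drift stands in it.
- mat_top (a point): Centre of the upper face of a fixed round rubber mat, 110 mm wide and 4 mm thick, black with a grey disc on top.
- black_drift_center (a point): Loose black bearing-press drift at the start on the hub: a round foot 42 mm wide and 18 mm high with a round stem 16 mm wide and 38 mm long on top, 56 mm high in all, about 0.14 kg. This point is on its axis, 28 mm above its underside; z along its axis, up.
- blue_drift_center (a point): Blue drift, same shape and size as the black one, at the start in one of the tray's pockets. Point on its axis, 28 mm above its underside; z along its axis, up.
- red_drift_center (a point): Red drift, same shape, in another tray pocket, to be left. Point 28 mm above its underside.
- yellow_drift_center (a point): Yellow drift, same shape, in another tray pocket, to be left. Point 28 mm above its underside.
- dial_gauge_center (a point): Loose dial gauge lying face up, to be left alone: round, 58 mm wide and 24 mm high, its stem reaching 66 mm from its centre along its x axis and a cap 36 mm the other way. Point at its centre, 12 mm up.
- grease_jar_center (a point): Loose grease jar with green lid, 56 mm wide and 65 mm high, to be left alone. Point at its centre, half-way up.

How it is judged:
By the outcome, as a careful person would: the job done as asked, in the order asked, and still so for the second after the job is handed in, with the robot touching nothing.
It also fails if it takes over 58 s, if anything falls off the work surface, if the arm or the gripper's body presses on something with over 40 N, if the wrist force passes 120 N, or if a joint passes its speed limit or range.

## Robot

A 6-joint arm with a two-finger parallel gripper is mounted at the origin on the work surface. World frame = base frame: x ahead of the robot, y to its left, z up, the work surface at z = 0. Lengths are in m, angles in rad, forces in N, time in s.
With the tool pointing down it reaches from about 0.375 to 0.9 m from the base axis. Payload 3.1 kg.
Tool frame: the origin (TCP) lies between the finger pads; the fingertips stand 17 mm ahead of it and the grasp point (between the pads) lies 2 mm behind it (robot.nose_length is the distance from the TCP to the fingertips, in m); z points along the fingers, y is the line along which they close (so a half turn about z gives the same grasp; the last joint's range is limited). The gripper opens to 87 mm and grips with 3 to 60 N. Pads are 19 mm wide; open, the fingers measure 117 mm over their backs; the gripper's body (75 mm by 190 mm) begins 51 mm behind the grasp point.
Start: joints at [-0.178, 0.527, 1.433, -0, 1.181, -0.178], TCP at [0.625, 0, 0.24] pointing down, gripper open.
Joint ranges: [-3.08, 3.08], [-0.75, 2.2], [0.22, 2.44], [-1.43, 4.57], [0, 2.65], [-2.85, 2.85]. Speed limits (rad/s): [2.79, 2.79, 3.14, 3.14, 3.14, 3.14].

## Interface

Orientations are given as a unit quaternion [x, y, z, w].
In Python, from rig import robot, cams gives the robot as it stands.
- The arm moves only by the shell command python3 -m pendant 'ROWS' [FORCE]. ROWS is JSON, a list of rows, each an object with "jaw": the opening, from 0 (shut) to 1 (fully open); "linear": the shift along the tool's x, y, z in cm, a list of three; "twist": the turn about the tool's z in degrees. A call has 1 to 12 rows; each row shifts and turns the commanded pose from where the row before left it, along the tool's axes as they then stand; what a row does not reach is not made up. A row lasts 1/12 s, in which the tool goes at most 41.7 mm and 7.16 degrees, less where a joint would pass 70% of its speed; a pose out of reach is approached as far as the arm can. A call is refused whole if a number of a shift passes 4.17 or a number of a turn 7.16, either way. A call with a gripper value outside its range is refused whole. The fingers move at their own pace and stop on an object; FORCE is the grip in N (left out, the last holds). Time passes only in rows, so rows that do not move let the fingers close. It gives the time, the measured TCP pose, the force, the opening and the grip force at its end, in the units of the state.
- robot.get_obs(): the state, without advancing time (a new reading comes with each control period).
- cams.camera(name): name is "scene" or "side" or "wrist"; returns a dict with "color" (420x560x3 uint8, blue, green, red), "depth" (420x560 float32, m along the optical axis (not along the pixel's ray), 0 where there is no reading), "fov_y" (degrees; the focal length in pixels is half the picture's height over the tangent of half this angle, whatever the lens; pixels are square), "cx", "cy" (the principal point, pixels), "view" (4x4, takes a point from world to camera coordinates). Camera axes: x right, y down, z forward; pixel columns grow to the right and rows downward; lengths in m; the calibration is good to about 2 mm. A picture is of the moment at which its call begins.
- robot.hand_in(): hands the job in; it is judged then, once.
The state is a dict: "time": time; "q": joint angles; "joint_velocities": joint speeds; "joint_torque": joint torques, N m; "position": TCP position; "tool_rot": TCP orientation; "ft_force": force on the tool from outside, world axes, zero at the start; "moment": the same for the moment, N m; "grip_width": finger opening in m; "grip_force": force on a finger pad.
Only numpy, scipy, OpenCV 4.12 (cv2) and the standard library are available. Lean on these libraries where they do the work, as an engineer would, in place of code of your own. Each camera call takes 0.05 s, during which the arm holds its last target. There are 200 camera calls.

## Working session

There is one attempt and no reset: what is moved stays moved. The work goes in short steps, Python scripts to look and compute and a shell command to move; the robot and the scene stay as the last step left them, time stands still between calls to the robot, and variables do not carry over. Pictures are saved under pics/ and viewed, at most 11 in all, crops included, and the job is handed in when it is done.

```bash
mkdir -p pics; ls
cat > h.py <<'E'
import numpy as np, cv2
from rig import robot, cams
def K(c):
    f=c["color"].shape[0]/2/np.tan(np.radians(c["fov_y"])/2); return f,c["cx"],c["cy"]
def cast(c,u,v,z):
    f,cx,cy=K(c); T=np.linalg.inv(np.array(c["view"])); d=T[:3,:3]@np.array([(u-cx)/f,(v-cy)/f,1]); o=T[:3,3]
    return o+d*(z-o[2])/d[2]
def proj(c,p):
    f,cx,cy=K(c); q=np.array(c["view"])@np.append(p,1); return q[0]/q[2]*f+cx,q[1]/q[2]*f+cy
def cloud(c):
    f,cx,cy=K(c); d=c["depth"]; v,u=np.mgrid[:d.shape[0],:d.shape[1]]
    P=np.stack([(u-cx)/f*d,(v-cy)/f*d,d,np.ones_like(d)],-1)@np.linalg.inv(np.array(c["view"])).T
    P=P[...,:3]; P[d<=0]=np.nan; return P
E
python3 - <<'E'
from h import *
import pickle
o=robot.get_obs(); print(o)
C={n:cams.camera(n) for n in("scene","side","wrist")}
pickle.dump(C,open("c0.pkl","wb"))
for n,c in C.items():
    cv2.imwrite(f"pics/{n}0.png",c["color"]); print(n,c["fov_y"],c["cx"],c["cy"],np.round(np.linalg.inv(c["view"]),3).tolist())
a=np.hstack([cv2.resize(C[n]["color"],(400,300)) for n in("side","wrist")]); cv2.imwrite("pics/sw0.png",a)
E
```

```text
pics
{'time': 0.0, 'q': array([-1.78474420e-01,  5.28474337e-01,  1.43390397e+00, -2.65637920e-05,
        1.18142902e+00, -1.78506795e-01]), 'joint_velocities': array([ 0.00077968, -0.00043453, -0.00023612, -0.00203078,  0.0009735 ,
        0.00072366]), 'joint_torque': array([-5.45745443e-04, -4.40045428e+01, -1.76593530e+01,  6.32597599e-02,
        5.83207863e-02, -1.53719384e-04]), 'position': array([6.24290782e-01, 1.66186140e-04, 2.38566071e-01]), 'tool_rot': array([ 7.07091326e-01,  7.07121369e-01, -6.41635239e-04, -9.02577587e-04]), 'ft_force': array([ 0.30731026, -0.28927341, -0.2727693 ]), 'moment': array([0.02111009, 0.05234468, 0.03778599]), 'grip_force': 0.0, 'grip_width': 0.08703136891337698}
scene 51.2988571241745 285.69039844599877 207.93501748394965 [[-0.065, 0.627, -0.776, 1.207], [0.998, 0.046, -0.046, 0.015], [0.007, -0.778, -0.629, 0.635], [0.0, 0.0, 0.0, 1.0]]
side 43.38828373981836 277.44909966643235 214.5645774308895 [[-0.996, -0.072, 0.059, 0.504], [-0.092, 0.691, -0.717, 0.891], [0.011, -0.719, -0.695, 0.992], [0.0, 0.0, 0.0, 1.0]]
wrist 63.41064548766273 281.73931271029545 209.0804929614496 [[1.0, -0.001, -0.003, 0.624], [-0.001, -0.964, -0.267, 0.073], [-0.002, 0.267, -0.964, 0.384], [0.0, 0.0, 0.0, 1.0]]
```

View pics/scene0.png

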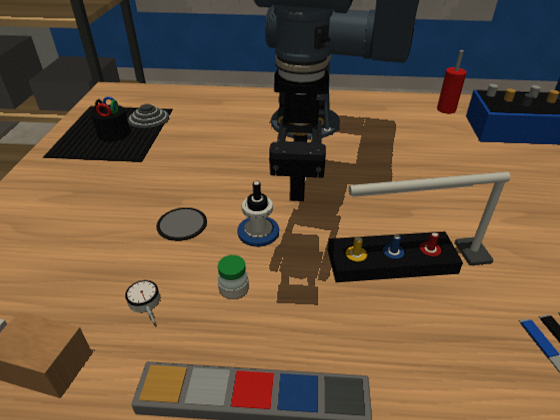

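View pics/sw0.png

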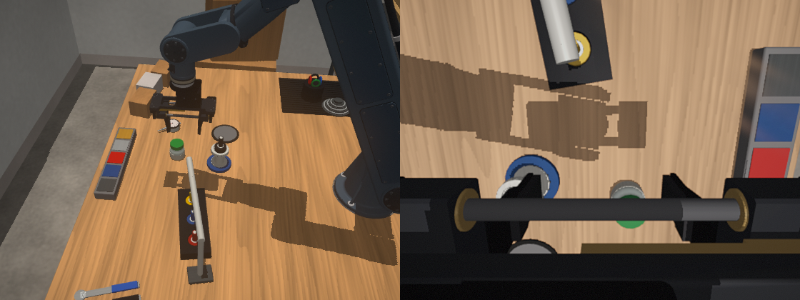

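```bash
cat > m.py <<'E'
from h import *
import pickle
C=pickle.load(open("c0.pkl","rb"))
for n in("scene","side"):
    c=C[n]; P=cloud(c); hsv=cv2.cvtColor(c["color"],cv2.COLOR_BGR2HSV)
    f=K(c)[0]
    def box(x,y,r,z0,z1):
        return (np.hypot(P[...,0]-x,P[...,1]-y)<r)&(P[...,2]>z0)&(P[...,2]<z1)
    # approximate spots from scene pixels
    s=C["scene"]
    for nm,u,v,z,zt,r in [("black",257,184,.131,(.127,.136),.04),("mat",182,223,.004,(.0,.009),.08),("yel",359,239,.068,(.063,.073),.03),("blue",396,236,.068,(.063,.073),.03),("red",434,235,.068,(.063,.073),.03),("jar",231,265,.065,(.06,.07),.05),("gauge",143,292,.024,(.018,.03),.08)]:
        p=cast(s,u,v,z); m=box(p[0],p[1],r,*zt)
        if nm=="mat": m&=hsv[...,1]<60
        q=P[m]
        if len(q): print(n,nm,p.round(3),len(q),"med",np.median(q,0).round(4),"mid",((q.min(0)+q.max(0))/2).round(4),"size",np.ptp(q,axis=0).round(3))
    m=(hsv[...,0]>95)&(hsv[...,0]<125)&(hsv[...,1]>110)
    p=cast(s,257,232,.012); mm=m&box(p[0],p[1],.08,.004,.02)
    k=cv2.findContours(mm.astype(np.uint8),0,1)[0]
    if k:
        k=cv2.convexHull(max(k,key=cv2.contourArea)); e=cv2.fitEllipse(k); print(n,"hubfoot",cast(c,*e[0],.012).round(4),e[1])
        g=np.array([cast(c,a,b,.012) for a,b in k[:,0]]); print((g.min(0)+g.max(0))/2,np.ptp(g,axis=0))
    # lamp bar top
    q=P[(P[...,2]>.176)&(P[...,2]<.202)&(P[...,0]>.55)&(P[...,0]<1)&(P[...,1]>.08)&(P[...,1]<.5)]
    if len(q)>20:
        q2=q[:,:2]; l=cv2.fitLine(q2.astype(np.float32),cv2.DIST_HUBER,0,.001,.001).ravel(); t=(q2-l[2:])@l[:2]
        print(n,"bar",l.round(4),"ends",(l[2:]+l[:2]*t.min()).round(4),(l[2:]+l[:2]*t.max()).round(4),"ang",np.degrees(np.arctan2(l[1],l[0])),"zmax",q[:,2].max())
    # tray top
    q=P[(P[...,2]>.028)&(P[...,2]<.036)&(P[...,0]>.55)&(P[...,0]<1)&(P[...,1]>.05)&(P[...,1]<.5)]
    if len(q)>20: print(n,"tray",cv2.minAreaRect(q[:,:2].astype(np.float32)))
E
python3 m.py
```

```text
scene black [ 0.514 -0.083  0.131] 40 med [ 0.5122 -0.0847  0.131 ] mid [ 0.5106 -0.086   0.1308] size [0.015 0.014 0.007]
scene mat [ 0.496 -0.255  0.004] 1179 med [ 0.4995 -0.2553  0.005 ] mid [ 0.4975 -0.2557  0.005 ] size [0.104 0.105 0.008]
scene yel [0.59  0.119 0.068] 50 med [0.5911 0.1165 0.0683] mid [0.5899 0.116  0.0669] size [0.015 0.014 0.007]
scene blue [0.576 0.19  0.068] 54 med [0.5793 0.1897 0.0681] mid [0.5782 0.19   0.0667] size [0.015 0.015 0.007]
scene red [0.568 0.264 0.068] 53 med [0.567  0.2633 0.0682] mid [0.5645 0.2641 0.0669] size [0.017 0.015 0.007]
scene jar [ 0.671 -0.113  0.065] 490 med [ 0.6714 -0.1135  0.0654] mid [ 0.6689 -0.1144  0.0642] size [0.052 0.049 0.008]
scene gauge [ 0.71  -0.269  0.024] 694 med [ 0.7124 -0.271   0.0249] mid [ 0.7098 -0.2725  0.0231] size [0.057 0.058 0.01 ]
scene hubfoot [ 0.5178 -0.0842  0.012 ] (29.363645553588867, 40.97684097290039)
[ 0.51725851 -0.08449661  0.012     ] [0.09055984 0.08672456 0.        ]
scene bar [ 0.2125 -0.9772  0.582   0.1994] ends [0.5479 0.3563] [0.606  0.0891] ang -77.72977 zmax 0.2016267628939846
[... 635 characters left out ...]
0.0678] mid [0.5628 0.2662 0.0672] size [0.013 0.018 0.008]
side jar [ 0.671 -0.113  0.065] 207 med [ 0.6657 -0.1108  0.0646] mid [ 0.6661 -0.1099  0.0651] size [0.047 0.05  0.01 ]
side gauge [ 0.71  -0.269  0.024] 151 med [ 0.6987 -0.2684  0.0236] mid [ 0.7082 -0.27    0.0242] size [0.062 0.06  0.012]
side hubfoot [ 0.5084 -0.0811  0.012 ] (22.801097869873047, 32.53144454956055)
[ 0.50851812 -0.07844515  0.012     ] [8.43832738e-02 7.52121914e-02 1.11022302e-16]
side bar [ 0.1978 -0.9802  0.5638  0.2542] ends [0.5455 0.3452] [0.5975 0.0873] ang -78.5898 zmax 0.20194546674185976
side tray ((0.7311117053031921, 0.1856420338153839), (0.2587628960609436, 0.37270617485046387), 87.50942993164062)
```

```bash
python3 -m pendant '[{"jaw":1,"linear":[0,0,0],"twist":[0,0,0]}]'; python3 -m pendant '[{"jaw":1,"linear":[0,0,0],"twist":0}]'
```

```text
time: 0.23
position: [0.6246, 0.0001, 0.239]
tool_rot: [0.707, 0.707, -0.0, -0.0]
ft_force: [-0.2, 0.7, -0.0]
grip_width: 0.0872
grip_force: 0.0invalid input
```

```bash
python3 -m pendant '[{"jaw":0.6,"linear":[-1.7,-2.28,0],"twist":[0,0,0]},{"jaw":0.6,"linear":[-1.7,-2.28,0],"twist":[0,0,0]},{"jaw":0.6,"linear":[-1.7,-2.28,0],"twist":[0,0,0]},{"jaw":0.6,"linear":[-1.7,-2.28,0],"twist":[0,0,0]},{"jaw":0.6,"linear":[-1.7,-2.28,0],"twist":[0,0,0]},{"jaw":0.6,"linear":[0,0,3],"twist":[0,0,0]},{"jaw":0.6,"linear":[0,0,2],"twist":[0,0,0]},{"jaw":0.6,"linear":[0,0,0],"twist":[0,0,0]}]'
python3 - <<'E'
from h import *
c=cams.camera("wrist"); cv2.imwrite("pics/w1.png",c["color"]); P=cloud(c)
print(robot.get_obs()["position"])
m=(np.hypot(P[...,0]-.511,P[...,1]+.085)<.04)
for a,b in((.127,.136),(.096,.125),(.076,.083),(.086,.095)):
    q=P[m&(P[...,2]>a)&(P[...,2]<b)]
    if len(q): print(a,len(q),np.median(q,0).round(4),((q.min(0)+q.max(0))/2).round(4),np.ptp(q,axis=0).round(4))
E
```

```text
[6.24749085e-01 6.77602685e-05 2.39144474e-01]
0.076 369 [ 0.4936 -0.0627  0.0788] [ 0.4961 -0.0671  0.0795] [0.0376 0.0278 0.0069]
0.086 39 [ 0.4966 -0.0675  0.0914] [ 0.4961 -0.0694  0.091 ] [0.0133 0.0092 0.0076]invalid input
```

View pics/w1.png

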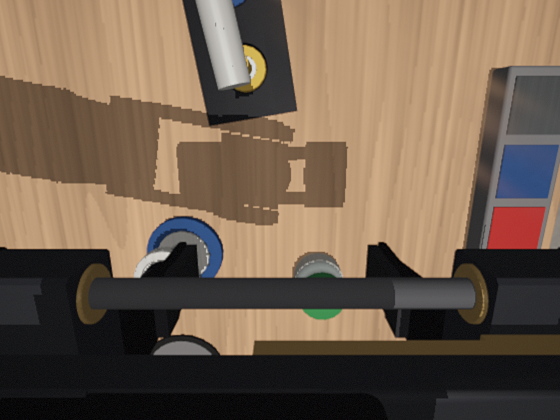

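The list form was the one refused, so `twist` takes a scalar. The view is unchanged: the arm hasn't moved and the hub is at about (180,255). I'm repeating the move with scalars.

```bash
python3 -m pendant '[{"jaw":0.6,"linear":[-1.7,-2.28,0],"twist":0},{"jaw":0.6,"linear":[-1.7,-2.28,0],"twist":0},{"jaw":0.6,"linear":[-1.7,-2.28,0],"twist":0},{"jaw":0.6,"linear":[-1.7,-2.28,0],"twist":0},{"jaw":0.6,"linear":[-1.7,-2.28,0],"twist":0},{"jaw":0.6,"linear":[0,0,3],"twist":0},{"jaw":0.6,"linear":[0,0,2],"twist":0},{"jaw":0.6,"linear":[0,0,0],"twist":0}]'
python3 - <<'E'
from h import *
c=cams.camera("wrist"); cv2.imwrite("pics/w2.png",c["color"]); P=cloud(c)
m=(np.hypot(P[...,0]-.511,P[...,1]+.085)<.04)
for a,b in((.127,.136),(.096,.125),(.076,.083),(.086,.095)):
    q=P[m&(P[...,2]>a)&(P[...,2]<b)]
    if len(q): print(a,len(q),np.median(q,0).round(4),((q.min(0)+q.max(0))/2).round(4),np.ptp(q,axis=0).round(4))
E
```

```text
time: 0.95
position: [0.5081, -0.0845, 0.1866]
tool_rot: [0.708, 0.707, -0.001, -0.003]
ft_force: [-0.8, 0.7, -0.1]
grip_width: 0.0529
grip_force: 0.0
0.127 483 [ 0.5068 -0.0844  0.1311] [ 0.5068 -0.085   0.1301] [0.0151 0.0155 0.0058]
0.096 265 [ 0.5068 -0.0784  0.1114] [ 0.5068 -0.0813  0.1105] [0.0158 0.0084 0.0289]
0.076 2131 [ 0.5088 -0.0781  0.0788] [ 0.5077 -0.0855  0.0795] [0.0633 0.0631 0.0069]
0.086 1680 [ 0.5073 -0.0789  0.0929] [ 0.5069 -0.0843  0.0905] [0.0408 0.0396 0.0089]
```

View pics/w2.png

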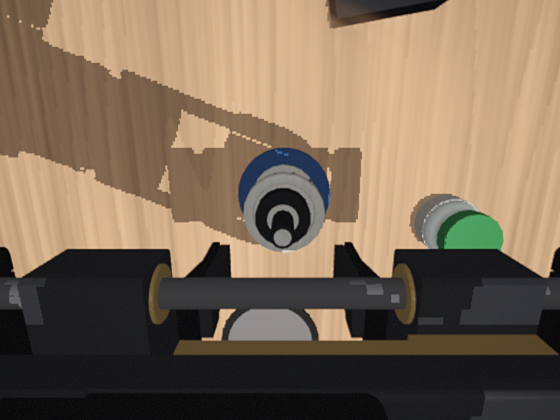

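The black stem is centred between the fingers at about (282,235), and the measured axis (0.507,-0.085) matches the TCP. Descending and gripping.

```bash
python3 -m pendant '[{"jaw":0.6,"linear":[0,0,2.5],"twist":0},{"jaw":0.6,"linear":[0,0,2.5],"twist":0},{"jaw":0.6,"linear":[0,0,1.2],"twist":0},{"jaw":0.6,"linear":[0,0,0.9],"twist":0},{"jaw":0.6,"linear":[0,0,0],"twist":0},{"jaw":0,"linear":[0,0,0],"twist":0},{"jaw":0,"linear":[0,0,0],"twist":0},{"jaw":0,"linear":[0,0,0],"twist":0},{"jaw":0,"linear":[0,0,0],"twist":0},{"jaw":0,"linear":[0,0,0],"twist":0},{"jaw":0,"linear":[0,0,0],"twist":0}]' 25
```

```text
time: 1.92
position: [0.511, -0.085, 0.119]
tool_rot: [0.707, 0.707, 0.0, 0.0]
ft_force: [-0.1, -0.3, -0.1]
grip_width: 0.0197
grip_force: 0.2
```

```bash
python3 -m pendant '[{"jaw":0,"linear":[0,0,0],"twist":0},{"jaw":0,"linear":[0,0,0],"twist":0},{"jaw":0,"linear":[0,0,0],"twist":0},{"jaw":0,"linear":[0,0,-0.5],"twist":0},{"jaw":0,"linear":[0,0,-1],"twist":0},{"jaw":0,"linear":[0,0,-1],"twist":0},{"jaw":0,"linear":[0,0,0],"twist":0},{"jaw":0,"linear":[0,0,0],"twist":0}]'
python3 -c "
from h import *
for i in range(3): print(robot.get_obs()['position'])"
```

```text
time: 2.58
position: [0.5118, -0.0853, 0.1446]
tool_rot: [0.707, 0.707, 0.001, 0.001]
ft_force: [0.2, 0.5, -0.5]
grip_width: 0.0156
grip_force: 25.0
[ 0.51177758 -0.08527504  0.14460124]
[ 0.51177758 -0.08527504  0.14460124]
[ 0.51177758 -0.08527504  0.14460124]
```

```bash
python3 -m pendant '[{"jaw":0,"linear":[-1.5,-0.2,0],"twist":0},{"jaw":0,"linear":[-2.5,-0.2,0],"twist":0},{"jaw":0,"linear":[-2.5,-0.2,0],"twist":0},{"jaw":0,"linear":[-2.5,-0.2,0],"twist":0},{"jaw":0,"linear":[-2.5,-0.2,0],"twist":0},{"jaw":0,"linear":[-2.5,-0.2,0],"twist":0},{"jaw":0,"linear":[-1.8,-0.2,0],"twist":0},{"jaw":0,"linear":[-1.3,-0.1,0],"twist":0},{"jaw":0,"linear":[0,0,0],"twist":0},{"jaw":0,"linear":[0,0,2],"twist":0},{"jaw":0,"linear":[0,0,3],"twist":0},{"jaw":0,"linear":[0,0,2],"twist":0}]'
python3 -m pendant '[{"jaw":0,"linear":[0,0,1],"twist":0},{"jaw":0,"linear":[0,0,0.7],"twist":0},{"jaw":0,"linear":[0,0,0.4],"twist":0},{"jaw":0,"linear":[0,0,0.3],"twist":0},{"jaw":0,"linear":[0,0,0],"twist":0},{"jaw":0,"linear":[0,0,0],"twist":0}]'
python3 - <<'E'
from h import *
c=cams.camera("scene"); cv2.imwrite("pics/s3.png",cv2.resize(c["color"][150:310,80:320],(720,480)))
E
```

```text
time: 3.58
position: [0.4954, -0.2544, 0.0722]
tool_rot: [0.707, 0.707, 0.0, -0.001]
ft_force: [-0.5, 0.4, -1.6]
grip_width: 0.0153
grip_force: 25.0
time: 4.08
position: [0.4965, -0.2562, 0.0503]
tool_rot: [0.707, 0.707, 0.0, 0.001]
ft_force: [0.1, -0.4, -1.7]
grip_width: 0.0155
grip_force: 25.0
```

View pics/s3.png

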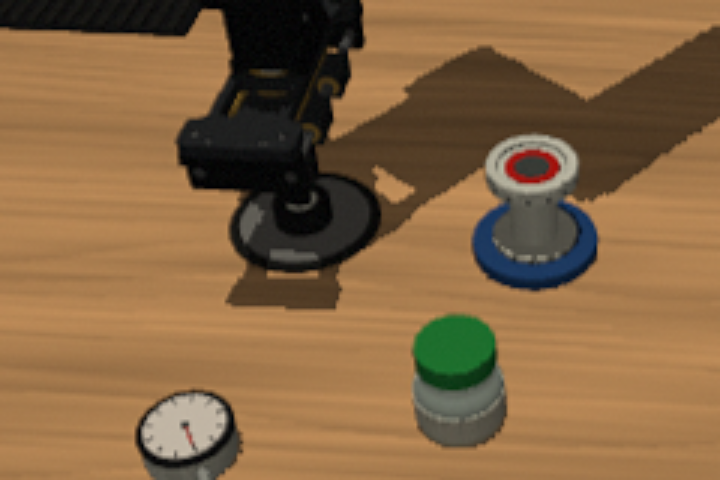

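The drift hangs over the mat centre (crop about 303,215) and its weight still shows on the sensor. Lowering the last 2 to 3 mm.

```bash
python3 -m pendant '[{"jaw":0,"linear":[0,0,0.1],"twist":0},{"jaw":0,"linear":[0,0,0.1],"twist":0},{"jaw":0,"linear":[0,0,0],"twist":0},{"jaw":0,"linear":[0,0,0],"twist":0}]'
```

```text
time: 4.47
position: [0.4962, -0.2562, 0.0479]
tool_rot: [0.707, 0.707, 0.0, 0.0]
ft_force: [0.7, 0.9, 0.6]
grip_width: 0.0152
grip_force: 25.0
```

Weight is on the mat (force went from -1.7 to about 0). Releasing and retracting upward.

```bash
python3 -m pendant '[{"jaw":0.5,"linear":[0,0,0],"twist":0},{"jaw":0.5,"linear":[0,0,0],"twist":0},{"jaw":0.5,"linear":[0,0,0],"twist":0},{"jaw":0.5,"linear":[0,0,0],"twist":0},{"jaw":0.5,"linear":[0,0,0],"twist":0},{"jaw":0.5,"linear":[0,0,-1],"twist":0},{"jaw":0.5,"linear":[0,0,-3],"twist":0},{"jaw":0.5,"linear":[0,0,-3],"twist":0},{"jaw":0.5,"linear":[0,0,-3],"twist":0},{"jaw":0.5,"linear":[0,0,-3],"twist":0},{"jaw":0.5,"linear":[0,0,-3],"twist":0}]'
python3 - <<'E'
from h import *
for n in("scene","side"):
    P=cloud(cams.camera(n)); m=(np.hypot(P[...,0]-.496,P[...,1]+.256)<.045)
    for a,b in((.055,.066),(.017,.027)):
        q=P[m&(P[...,2]>a)&(P[...,2]<b)]; print(n,len(q),np.median(q,0).round(4),((q.min(0)+q.max(0))/2).round(4),np.ptp(q,axis=0).round(3))
E
```

```text
time: 5.38
position: [0.4957, -0.2557, 0.2097]
tool_rot: [0.707, 0.707, 0.0, 0.0]
ft_force: [0.3, 0.5, -0.0]
grip_width: 0.0433
grip_force: 0.0
scene 41 [ 0.4999 -0.2552  0.0602] [ 0.497  -0.2561  0.0588] [0.016 0.015 0.007]
scene 174 [ 0.5043 -0.2521  0.0222] [ 0.4973 -0.2561  0.022 ] [0.043 0.041 0.01 ]
side 20 [ 0.4948 -0.2532  0.0586] [ 0.4947 -0.2551  0.0597] [0.012 0.016 0.008]
side 100 [ 0.4949 -0.2485  0.0209] [ 0.4953 -0.2535  0.0216] [0.04  0.042 0.009]
```

Black drift stands upright at the mat centre. Rows have no tilt command, so the tilt has to come from the documented "pose out of reach is approached" behaviour. First I turn the tool so its closing line runs along the bar, raise it, then test at the reach limit in free air.

```bash
python3 -m pendant '[{"jaw":0.5,"linear":[0,0,-2],"twist":-7},{"jaw":0.5,"linear":[0,0,-2],"twist":-7},{"jaw":0.5,"linear":[0,0,-2],"twist":-7},{"jaw":0.5,"linear":[0,0,-2],"twist":-7},{"jaw":0.5,"linear":[0,0,-2],"twist":-7},{"jaw":0.5,"linear":[0,0,-2],"twist":-7},{"jaw":0.5,"linear":[0,0,-2],"twist":-7},{"jaw":0.5,"linear":[0,0,-2],"twist":-7},{"jaw":0.5,"linear":[0,0,-2],"twist":-7},{"jaw":0.5,"linear":[0,0,-2],"twist":-7},{"jaw":0.5,"linear":[0,0,-2],"twist":-7},{"jaw":0.5,"linear":[0,0,-2],"twist":-7}]'
python3 -m pendant '[{"jaw":0.5,"linear":[0,0,0],"twist":-7},{"jaw":0.5,"linear":[0,0,0],"twist":-7},{"jaw":0.5,"linear":[0,0,0],"twist":-3},{"jaw":0.5,"linear":[0,0,0],"twist":0}]'
cat > st.py <<'E'
from h import *
from scipy.spatial.transform import Rotation as R
o=robot.get_obs(); M=R.from_quat(o["tool_rot"]).as_matrix()
print("t",round(o["time"],2),"q",np.round(o["q"],3),"p",np.round(o["position"],4),"\nxyz cols",M.T.round(3).tolist(),"tilt",np.degrees(np.arccos(-M[2,2])).round(1),"az",np.degrees(np.arctan2(M[1,2],M[0,2])).round(1))
import sys
if len(sys.argv)==4:
    d=np.array([float(a) for a in sys.argv[1:]])-o["position"]; print("tool move cm",(M.T@d*100).round(2))
E
python3 st.py .46 .09 .45
```

```text
time: 6.48
position: [0.4954, -0.2555, 0.4479]
tool_rot: [0.049, 0.999, 0.001, -0.001]
ft_force: [0.3, 0.9, -0.6]
grip_width: 0.0433
grip_force: 0.0
time: 6.82
position: [0.4955, -0.2556, 0.4471]
tool_rot: [-0.096, 0.995, 0.0, -0.0]
ft_force: [0.4, -0.1, -0.0]
grip_width: 0.0434
grip_force: 0.0
t 6.82 q [-0.677  0.263  1.288 -0.     1.592 -2.44 ] p [ 0.4955 -0.2556  0.4471] 
xyz cols [[-0.981, -0.192, 0.001], [-0.192, 0.981, 0.001], [-0.001, 0.001, -1.0]] tilt 0.1 az 141.3
tool move cm [-3.13 34.6  -0.26]
```

```bash
python3 st.py .42 .193 .45 | tail -1; python3 -m pendant '[{"jaw":0.5,"linear":[-0.1,3.8,0],"twist":0},{"jaw":0.5,"linear":[-0.1,3.8,0],"twist":0},{"jaw":0.5,"linear":[-0.1,3.8,0],"twist":0},{"jaw":0.5,"linear":[-0.1,3.8,0],"twist":0},{"jaw":0.5,"linear":[-0.1,3.8,0],"twist":0},{"jaw":0.5,"linear":[-0.1,3.8,0],"twist":0},{"jaw":0.5,"linear":[-0.1,3.8,0],"twist":0},{"jaw":0.5,"linear":[-0.1,3.8,0],"twist":0},{"jaw":0.5,"linear":[-0.1,3.8,0],"twist":0},{"jaw":0.5,"linear":[-0.1,3.8,0],"twist":0},{"jaw":0.5,"linear":[-0.1,3.8,0],"twist":0},{"jaw":0.5,"linear":[-0.1,3.8,0],"twist":0}]' >/dev/null; python3 st.py
python3 -m pendant '[{"jaw":0.5,"linear":[0,0,-4],"twist":0},{"jaw":0.5,"linear":[0,0,-4],"twist":0},{"jaw":0.5,"linear":[0,0,-4],"twist":0},{"jaw":0.5,"linear":[0,0,-4],"twist":0},{"jaw":0.5,"linear":[0,0,-4],"twist":0},{"jaw":0.5,"linear":[0,0,-4],"twist":0},{"jaw":0.5,"linear":[0,0,-4],"twist":0},{"jaw":0.5,"linear":[0,0,-4],"twist":0},{"jaw":0.5,"linear":[0,0,-4],"twist":0},{"jaw":0.5,"linear":[0,0,-4],"twist":0},{"jaw":0.5,"linear":[0,0,-4],"twist":0},{"jaw":0.5,"linear":[0,0,-4],"twist":0}]' >/dev/null; python3 st.py
```

```text
tool move cm [-1.18 45.48 -0.25]
t 7.82 q [ 0.194  0.103  1.491 -0.     1.548 -1.567] p [0.4196 0.1956 0.4473] 
xyz cols [[-0.982, -0.189, 0.001], [-0.189, 0.982, -0.0], [-0.001, -0.0, -1.0]] tilt 0.0 az -164.6
t 8.82 q [ 0.172  0.241  0.221  0.011  2.645 -1.579] p [0.4014 0.184  0.8567] 
xyz cols [[-0.981, -0.189, -0.035], [-0.189, 0.982, 0.005], [0.033, 0.011, -0.999]] tilt 2.0 az 18.8
```

Pushing up against the q5 and q3 limits does trade orientation: 2° tilt, outward as needed. Pushing back and up to increase it.

```bash
python3 -m pendant '[{"jaw":0.5,"linear":[2.5,0,-1],"twist":0},{"jaw":0.5,"linear":[2.5,0,-1],"twist":0},{"jaw":0.5,"linear":[2.5,0,-1],"twist":0},{"jaw":0.5,"linear":[2.5,0,-1],"twist":0},{"jaw":0.5,"linear":[2.5,0,-1],"twist":0},{"jaw":0.5,"linear":[2.5,0,-1],"twist":0}]' >/dev/null; python3 st.py
python3 -m pendant '[{"jaw":0.5,"linear":[2.5,0,-2.5],"twist":0},{"jaw":0.5,"linear":[2.5,0,-2.5],"twist":0},{"jaw":0.5,"linear":[2.5,0,-2.5],"twist":0},{"jaw":0.5,"linear":[2.5,0,-2.5],"twist":0},{"jaw":0.5,"linear":[2.5,0,-2.5],"twist":0},{"jaw":0.5,"linear":[2.5,0,-2.5],"twist":0}]' >/dev/null; python3 st.py
```

```text
t 9.32 q [ 0.158 -0.036  0.465  0.014  2.646 -1.591] p [0.2438 0.1531 0.8827] 
xyz cols [[-0.98, -0.189, -0.067], [-0.19, 0.982, 0.005], [0.065, 0.017, -0.998]] tilt 3.8 az 14.8
t 9.82 q [ 0.321 -0.248  0.579 -0.061  2.646 -1.493] p [0.0985 0.1409 0.8932] 
xyz cols [[-0.969, -0.184, -0.166], [-0.186, 0.983, -0.007], [0.164, 0.024, -0.986]] tilt 9.6 az 8.3
```

```bash
python3 st.py .5 .2 .5|tail -1; python3 -m pendant '[{"jaw":0.5,"linear":[-2.7,0.3,4],"twist":0},{"jaw":0.5,"linear":[-2.7,0.3,4],"twist":0},{"jaw":0.5,"linear":[-2.7,0.3,4],"twist":0},{"jaw":0.5,"linear":[-2.7,0.3,4],"twist":0},{"jaw":0.5,"linear":[-2.7,0,4],"twist":0},{"jaw":0.5,"linear":[-2.7,0,4],"twist":0},{"jaw":0.5,"linear":[-2.7,0,4],"twist":0},{"jaw":0.5,"linear":[-2.7,0,4],"twist":0},{"jaw":0.5,"linear":[-2.7,0,4],"twist":0},{"jaw":0.5,"linear":[-2.7,0,4],"twist":0}]' >/dev/null; python3 st.py .95 .28 .5
```

```text
tool move cm [-33.45  -1.38  45.52]
t 10.65 q [ 0.243 -0.063  1.318 -0.016  1.721 -1.522] p [0.3803 0.2039 0.5895] 
xyz cols [[-0.968, -0.187, -0.165], [-0.188, 0.982, -0.007], [0.163, 0.024, -0.986]] tilt 9.5 az 8.4
tool move cm [-55.12  -3.18  18.3 ]
```

Tilt persists after moving away. Now to the outer reach limit, where stretching tilts the tool outward.

```bash
python3 -m pendant '[{"jaw":0.5,"linear":[-4,0,0.8],"twist":0},{"jaw":0.5,"linear":[-4,0,0.8],"twist":0},{"jaw":0.5,"linear":[-4,0,0.8],"twist":0},{"jaw":0.5,"linear":[-4,0,0.8],"twist":0},{"jaw":0.5,"linear":[-4,0,0.8],"twist":0},{"jaw":0.5,"linear":[-4,0,0.8],"twist":0},{"jaw":0.5,"linear":[-4,0,0.8],"twist":0},{"jaw":0.5,"linear":[-4,0,0.8],"twist":0},{"jaw":0.5,"linear":[-4,0,0.8],"twist":0},{"jaw":0.5,"linear":[-4,0,0.8],"twist":0},{"jaw":0.5,"linear":[-4,0,0.8],"twist":0},{"jaw":0.5,"linear":[-4,0,0.8],"twist":0}]' >/dev/null; python3 st.py
```

```text
t 11.65 q [ 0.202  0.768  0.227 -0.004  1.951 -1.561] p [0.8156 0.2795 0.5323] 
xyz cols [[-0.963, -0.186, -0.195], [-0.189, 0.982, -0.002], [0.192, 0.035, -0.981]] tilt 11.2 az 10.5
```

```bash
python3 -m pendant '[{"jaw":0.5,"linear":[-3,0,0.6],"twist":0},{"jaw":0.5,"linear":[-3,0,0.6],"twist":0},{"jaw":0.5,"linear":[-3,0,0.6],"twist":0},{"jaw":0.5,"linear":[-3,0,0.6],"twist":0}]' >/dev/null; python3 st.py
```

```text
t 11.98 q [ 0.187  0.819  0.221  0.008  1.829 -1.572] p [0.8657 0.2794 0.4982] 
xyz cols [[-0.946, -0.183, -0.269], [-0.191, 0.982, 0.006], [0.263, 0.058, -0.963]] tilt 15.6 az 12.3
```

```bash
python3 -m pendant '[{"jaw":0.5,"linear":[-4,0,0],"twist":0},{"jaw":0.5,"linear":[-4,0,0],"twist":0},{"jaw":0.5,"linear":[-4,0,0],"twist":0},{"jaw":0.5,"linear":[-4,0,0],"twist":0},{"jaw":0.5,"linear":[-4,0,0],"twist":0},{"jaw":0.5,"linear":[-4,0,0],"twist":0}]' >/dev/null; python3 st.py
```

```text
t 12.48 q [ 0.16   0.855  0.221  0.034  1.643 -1.594] p [0.9292 0.2726 0.482 ] 
xyz cols [[-0.896, -0.171, -0.41], [-0.196, 0.98, 0.021], [0.398, 0.099, -0.912]] tilt 24.2 az 14.0
```

```bash
python3 -m pendant '[{"jaw":0.5,"linear":[-4,0,0],"twist":0},{"jaw":0.5,"linear":[-4,0,0],"twist":0},{"jaw":0.5,"linear":[-4,0,0],"twist":0},{"jaw":0.5,"linear":[-4,0,0],"twist":0},{"jaw":0.5,"linear":[-4,0,0],"twist":0},{"jaw":0.5,"linear":[-4,0,0],"twist":0},{"jaw":0.5,"linear":[-4,0,0],"twist":0},{"jaw":0.5,"linear":[-4,0,0],"twist":0}]' >/dev/null; python3 st.py
```

```text
t 13.15 q [ 0.131  0.854  0.22   0.072  1.442 -1.621] p [0.9848 0.263  0.5137] 
xyz cols [[-0.796, -0.146, -0.588], [-0.205, 0.978, 0.034], [0.57, 0.148, -0.808]] tilt 36.1 az 14.5
```

```bash
python3 -m pendant '[{"jaw":0.5,"linear":[-4,0,0],"twist":0},{"jaw":0.5,"linear":[-4,0,0],"twist":0},{"jaw":0.5,"linear":[0,0,0],"twist":0},{"jaw":0.5,"linear":[0,0,0],"twist":-3.4}]' >/dev/null; python3 st.py .45 .16 .45
```

```text
t 13.48 q [ 0.125  0.846  0.219  0.082  1.402 -1.687] p [0.9932 0.2601 0.53  ] 
xyz cols [[-0.752, -0.197, -0.629], [-0.252, 0.968, -0.001], [0.609, 0.158, -0.778]] tilt 39.0 az 14.5
tool move cm [ 47.86   4.02 -28.43]
```

```bash
python3 -m pendant '[{"jaw":0.5,"linear":[3.4,0.3,-2.1],"twist":0},{"jaw":0.5,"linear":[3.4,0.3,-2.1],"twist":0},{"jaw":0.5,"linear":[3.4,0.3,-2.1],"twist":0},{"jaw":0.5,"linear":[3.4,0.3,-2.1],"twist":0},{"jaw":0.5,"linear":[3.4,0.3,-2.1],"twist":0},{"jaw":0.5,"linear":[3.4,0.3,-2.1],"twist":0},{"jaw":0.5,"linear":[3.4,0.3,-2.1],"twist":0},{"jaw":0.5,"linear":[3.4,0.3,-2.1],"twist":0},{"jaw":0.5,"linear":[3.4,0.3,-2.1],"twist":0},{"jaw":0.5,"linear":[3.4,0.3,-2.1],"twist":0},{"jaw":0.5,"linear":[3.4,0.3,-2.1],"twist":0},{"jaw":0.5,"linear":[3.4,0.3,-2.1],"twist":0}]' >/dev/null; python3 st.py .45 .165 .25
```

```text
t 14.48 q [ 0.058 -0.007  1.714  0.176  0.772 -1.852] p [0.537  0.1779 0.4715] 
xyz cols [[-0.753, -0.197, -0.628], [-0.252, 0.968, -0.001], [0.608, 0.158, -0.778]] tilt 38.9 az 14.6
tool move cm [20.72  0.97 11.73]
```

```bash
python3 -m pendant '[{"jaw":0.5,"linear":[3.45,0.15,1.95],"twist":0},{"jaw":0.5,"linear":[3.45,0.15,1.95],"twist":0},{"jaw":0.5,"linear":[3.45,0.15,1.95],"twist":0},{"jaw":0.5,"linear":[3.45,0.15,1.95],"twist":0},{"jaw":0.5,"linear":[3.45,0.15,1.95],"twist":0},{"jaw":0.5,"linear":[3.45,0.15,1.95],"twist":0},{"jaw":0.5,"linear":[0,0,0],"twist":0},{"jaw":0.5,"linear":[0,0,0],"twist":0}]' >/dev/null; python3 st.py .505 .171 .149
python3 - <<'E'
from h import *
c=cams.camera("wrist"); cv2.imwrite("pics/w4.png",c["color"]); P=cloud(c)
hsv=cv2.cvtColor(c["color"],cv2.COLOR_BGR2HSV)
for nm,x,y in(("y",.590,.116),("b",.578,.190),("r",.5645,.264)):
    q=P[(np.hypot(P[...,0]-x,P[...,1]-y)<.025)&(P[...,2]>.062)&(P[...,2]<.075)]
    if len(q): print(nm,len(q),np.median(q,0).round(4),((q.min(0)+q.max(0))/2).round(4),np.ptp(q,axis=0).round(4))
q=P[(P[...,2]>.17)&(P[...,2]<.205)&(P[...,0]>.52)&(P[...,0]<.65)&(P[...,1]>.05)&(P[...,1]<.35)]
print(len(q)); 
if len(q): print(q.min(0),q.max(0),np.median(q,0))
E
```

```text
t 15.15 q [ 0.035  0.138  2.163  0.754  0.229 -2.485] p [0.4683 0.1723 0.2871] 
xyz cols [[-0.748, -0.197, -0.634], [-0.264, 0.964, 0.012], [0.609, 0.177, -0.773]] tilt 39.4 az 16.2
tool move cm [ 6.03 -1.26 12.89]
y 177 [0.5839 0.1167 0.0678] [0.5861 0.1168 0.0659] [0.016  0.0152 0.0077]
b 166 [0.5718 0.1899 0.0679] [0.5742 0.1904 0.066 ] [0.016  0.015  0.0081]
r 166 [0.5601 0.2635 0.0679] [0.5621 0.2645 0.066 ] [0.0159 0.0161 0.0077]
6878
[0.53088193 0.08623057 0.17835264] [0.5999621  0.34997645 0.19989754] [0.56506153 0.21193758 0.1938544 ]
```

View pics/w4.png

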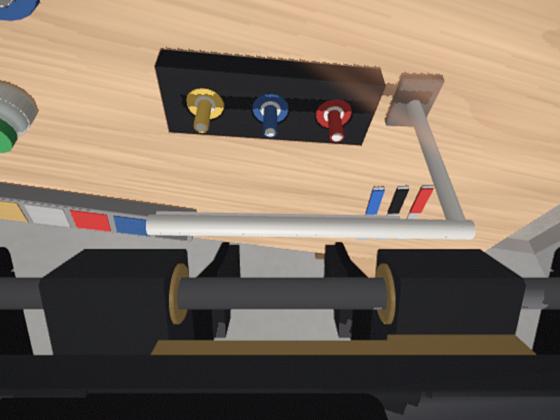

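The wrist view shows blue in the middle pocket (270,115) with the lamp bar in front and the view open on the robot side. The wrist is close to its q5=0 singularity here, so I fit a planar arm model to see whether the grasp pose is better off.

```bash
cat > fk.py <<'E'
import numpy as np
from scipy.optimize import least_squares
from scipy.spatial.transform import Rotation as R
# rows q, p
D=[([-.1785,.5285,1.4339,0,1.1814,-.1785],[.6243,.0002,.2386]),([-.677,.263,1.288,0,1.592,-2.44],[.4955,-.2556,.4471]),([.194,.103,1.491,0,1.548,-1.567],[.4196,.1956,.4473]),
([.172,.241,.221,.011,2.645,-1.579],[.4014,.184,.8567]),([.243,-.063,1.318,-.016,1.721,-1.522],[.3803,.2039,.5895]),([.202,.768,.227,-.004,1.951,-1.561],[.8156,.2795,.5323]),
([.187,.819,.221,.008,1.829,-1.572],[.8657,.2794,.4982]),([.16,.855,.221,.034,1.643,-1.594],[.9292,.2726,.482]),([.125,.846,.219,.082,1.402,-1.687],[.9932,.2601,.53]),([.058,-.007,1.714,.176,.772,-1.852],[.537,.1779,.4715]),([.035,.138,2.163,.754,.229,-2.485],[.4683,.1723,.2871])]
Ry=lambda a:R.from_euler("y",a).as_matrix(); Rz=lambda a:R.from_euler("z",a).as_matrix()
def fk(q,k):
    z0,r0,lat,a1,a2x,a2z,L=k
    M1=Rz(q[0]); p=M1@[r0,lat,z0]; M=M1@Ry(q[1]); p=p+M@[0,0,a1]; M=M@Ry(q[2]); p=p+M@[a2x,0,a2z]; M=M@Rz(q[3])@Ry(q[4]); p=p+M@[0,0,L]; return p,M@Rz(q[5])
s=least_squares(lambda k:np.concatenate([fk(q,k)[0]-p for q,p in D]),[.3,0,.11,.4,0,.4,.25],loss="soft_l1",f_scale=.003); k=s.x
def ik(p,M,q0):
    f=lambda q:np.concatenate([(fk(q,k)[0]-p)*5,(fk(q,k)[1][:,2]-M[:,2])])
    best=least_squares(f,q0,bounds=([-3.08,-.75,.22,-1.43,0,-2.85],[3.08,2.2,2.44,4.57,2.65,2.85])); return best.x,best.cost
if __name__=="__main__":
    print(k.round(4),np.abs(s.fun).max().round(4))
    from rig import robot
    o=robot.get_obs(); 
    for tl in(39,30,20):
      for az in(3,8,14.5):
        t,a=np.radians([tl,az]); z=np.array([np.sin(t)*np.cos(a),np.sin(t)*np.sin(a),-np.cos(t)]); M=np.zeros((3,3)); M[:,2]=z
        for p in([.578,.19,.056],[.578,.19,.096],[.5,.17,.15],[.511,-.085,.12],[.511,-.085,.18]):
            q,c=ik(np.array(p),M,[.1,.4,1.8,.1,.3,-1.6]); print(tl,az,p,q[:5].round(3),round(c,6))
E
python3 fk.py
```

```text
[ 2.743e-01 -1.000e-04  1.111e-01  5.878e-01  1.141e-01  3.919e-01
  2.885e-01] 0.0008
39 3 [0.578, 0.19, 0.056] [ 0.172  0.717  1.923 -1.43   0.074] 0.0191
39 3 [0.578, 0.19, 0.096] [ 0.17   0.644  1.949 -1.43   0.072] 0.01067
39 3 [0.5, 0.17, 0.15] [ 0.151  0.47   2.118 -1.43   0.059] 0.01006
39 3 [0.511, -0.085, 0.12] [-0.609  0.622  2.28   2.228  0.51 ] 0.0
39 3 [0.511, -0.085, 0.18] [-0.609  0.442  2.236  1.815  0.41 ] 0.0
39 8 [0.578, 0.19, 0.056] [0.131 0.789 2.071 3.128 0.399] 0.0
39 8 [0.578, 0.19, 0.096] [0.131 0.694 2.065 3.124 0.297] 0.0
39 8 [0.5, 0.17, 0.15] [ 0.119  0.466  2.127 -1.318  0.   ] 0.010208
39 8 [0.511, -0.085, 0.12] [-0.645  0.622  2.264  2.055  0.527] 0.0
39 8 [0.511, -0.085, 0.18] [-0.645  0.445  2.221  1.661  0.463] 0.0
39 14.5 [0.578, 0.19, 0.056] [0.082 0.789 2.08  2.872 0.414] 0.0
39 14.5 [0.578, 0.19, 0.096] [0.082 0.693 2.074 2.79  0.317] 0.0
39 14.5 [0.5, 0.17, 0.15] [0.041 0.531 2.25  2.728 0.336] 0.0
39 14.5 [0.511, -0.085, 0.12] [-0.685  0.621  2.237  1.839  0.554] 0.0
39 14.5 [0.511, -0.085, 0.18] [-0.685  0.451  2.195  1.488  0.534] 0.0
30 3 
[... 1289 characters left out ...]
 0.18] [-0.482  0.395  2.003  0.394  0.471] 0.0
20 8 [0.578, 0.19, 0.056] [0.133 0.713 1.86  0.011 0.219] 0.0
20 8 [0.578, 0.19, 0.096] [0.133 0.637 1.845 0.008 0.31 ] 0.0
20 8 [0.5, 0.17, 0.15] [0.11  0.466 2.008 0.032 0.319] 0.0
20 8 [0.511, -0.085, 0.12] [-0.499  0.526  2.046  0.638  0.35 ] 0.0
20 8 [0.511, -0.085, 0.18] [-0.499  0.398  1.997  0.437  0.503] 0.0
20 14.5 [0.578, 0.19, 0.056] [0.11  0.713 1.864 0.22  0.225] 0.0
20 14.5 [0.578, 0.19, 0.096] [0.11  0.636 1.849 0.158 0.314] 0.0
20 14.5 [0.5, 0.17, 0.15] [0.083 0.464 2.012 0.182 0.326] 0.0
20 14.5 [0.511, -0.085, 0.12] [-0.52   0.529  2.035  0.659  0.4  ] 0.0
20 14.5 [0.511, -0.085, 0.18] [-0.52   0.403  1.986  0.475  0.549] 0.0
```

The fit is good to under 1 mm. The grasp pose lies on the flipped-wrist branch (q4 about 2.8), and q6 only fits there with the tool half-turned, which is the same grasp. So I turn 180° here in free space.

```bash
for i in 1 2; do python3 -m pendant '[{"jaw":0.5,"linear":[0,0,0],"twist":7.1},{"jaw":0.5,"linear":[0,0,0],"twist":7.1},{"jaw":0.5,"linear":[0,0,0],"twist":7.1},{"jaw":0.5,"linear":[0,0,0],"twist":7.1},{"jaw":0.5,"linear":[0,0,0],"twist":7.1},{"jaw":0.5,"linear":[0,0,0],"twist":7.1},{"jaw":0.5,"linear":[0,0,0],"twist":7.1},{"jaw":0.5,"linear":[0,0,0],"twist":7.1},{"jaw":0.5,"linear":[0,0,0],"twist":7.1},{"jaw":0.5,"linear":[0,0,0],"twist":7.1},{"jaw":0.5,"linear":[0,0,0],"twist":7.1},{"jaw":0.5,"linear":[0,0,0],"twist":7.1}]' >/dev/null; done
python3 -m pendant '[{"jaw":0.5,"linear":[0,0,0],"twist":7.1},{"jaw":0.5,"linear":[0,0,0],"twist":3.0}]' >/dev/null
cat > path.py <<'E'
# model the joints along a straight tool path at constant orientation
import sys; from fk import *
from rig import robot
def fullik(p,M,q0):
    f=lambda q:np.concatenate([(fk(q,k)[0]-p)*5,(fk(q,k)[1]-M0).ravel()]) 
    M0=M; b=least_squares(f,np.clip(q0,lo,hi),bounds=(lo-.002,hi+.002)); return b.x,b.cost
lo=np.array([-3.08,-.75,.22,-1.43,0,-2.85]);hi=np.array([3.08,2.2,2.44,4.57,2.65,2.85])
if __name__=="__main__":
    o=robot.get_obs(); q=np.array(o["q"]); p,M=fk(q,k)
    print("fk err",p-o["position"]); 
    Mo=R.from_quat(o["tool_rot"]).as_matrix(); off=(M.T@Mo); print("off",off.round(2).tolist())
    for w in sys.argv[1:]:
        t=np.array([float(a) for a in w.split(",")])
        for s in np.linspace(0,1,7)[1:]:
            q,c=fullik(p+(t-p)*s,M,q); print((p+(t-p)*s).round(3),q.round(3),round(c,6))
        p=t
E
python3 st.py; python3 path.py .48,.165,.15 .578,.19,.056 .578,.19,.096 .49,.165,.16 .511,-.085,.16 .511,-.085,.118
```

```text
t 17.37 q [0.035 0.136 2.16  0.754 0.229 0.67 ] p [0.47   0.1724 0.2896] 
xyz cols [[0.748, 0.184, 0.638], [0.255, -0.967, -0.019], [0.613, 0.177, -0.77]] tilt 39.7 az 16.1
fk err [ 5.85206401e-06  1.30985663e-04 -2.11822105e-04]
off [[0.0, -1.0, 0.0], [1.0, 0.0, 0.0], [0.0, 0.0, 1.0]]
[0.472 0.171 0.266] [0.031 0.192 2.192 1.105 0.178 0.308] 0.0
[0.473 0.17  0.243] [ 0.026  0.253  2.222  1.63   0.162 -0.227] 0.0
[0.475 0.169 0.22 ] [ 0.022  0.318  2.25   2.119  0.193 -0.728] 0.0
[0.477 0.168 0.196] [ 0.018  0.387  2.274  2.424  0.255 -1.044] 0.0
[0.478 0.166 0.173] [ 0.014  0.459  2.295  2.598  0.332 -1.229] 0.0
[0.48  0.165 0.15 ] [ 0.009  0.534  2.312  2.702  0.414 -1.346] 0.0
[0.496 0.169 0.134] [ 0.022  0.584  2.279  2.737  0.429 -1.371] 0.0
[0.513 0.173 0.119] [ 0.033  0.631  2.245  2.764  0.439 -1.389] 0.0
[0.529 0.178 0.103] [ 0.043  0.675  2.208  2.785  0.445 -1.4  ] 0.0
[0.545 0.182 0.087] [ 0.052  0.717  2.169  2.8    0.447 -1.408] 0.0
[0.562 0.186 0.072] [ 0.061  0.757  2.129  2.812  0.446 -1.412] 0.0
[0.578 0.19  0.056] [ 0.069  0.795  2.087  2.821  0.441 -1.414] 0.0
[0.
[... 952 characters left out ...]
5  0.04 0.16] [-0.385  0.502  2.304  2.081  0.468 -1.073] 0.0
[ 0.504 -0.002  0.16 ] [-0.502  0.503  2.285  1.908  0.497 -1.003] 0.0
[ 0.508 -0.043  0.16 ] [-0.607  0.507  2.253  1.744  0.527 -0.928] 0.0
[ 0.511 -0.085  0.16 ] [-0.7    0.513  2.211  1.593  0.559 -0.851] 0.0
[ 0.511 -0.085  0.153] [-0.7    0.532  2.216  1.633  0.56  -0.898] 0.0
[ 0.511 -0.085  0.146] [-0.7    0.552  2.22   1.672  0.562 -0.944] 0.0
[ 0.511 -0.085  0.139] [-0.7    0.572  2.225  1.71   0.565 -0.989] 0.0
[ 0.511 -0.085  0.132] [-0.7    0.592  2.229  1.748  0.569 -1.034] 0.0
[ 0.511 -0.085  0.125] [-0.7    0.613  2.233  1.784  0.574 -1.078] 0.0
[ 0.511 -0.085  0.118] [-0.7    0.633  2.236  1.82   0.579 -1.12 ] 0.0
```

```bash
python3 -m pendant '[{"jaw":0.5,"linear":[-0.46,0.07,0.63],"twist":0},{"jaw":0.5,"linear":[-0.46,0.07,0.63],"twist":0},{"jaw":0.5,"linear":[-0.46,0.07,0.63],"twist":0},{"jaw":0.5,"linear":[-0.46,0.07,0.63],"twist":0},{"jaw":0.5,"linear":[-0.46,0.07,0.63],"twist":0},{"jaw":0.5,"linear":[-0.46,0.07,0.63],"twist":0},{"jaw":0.5,"linear":[-0.46,0.07,0.63],"twist":0},{"jaw":0.5,"linear":[-0.46,0.07,0.63],"twist":0},{"jaw":0.5,"linear":[-0.46,0.07,0.63],"twist":0},{"jaw":0.5,"linear":[-0.46,0.07,0.63],"twist":0},{"jaw":0.5,"linear":[-0.46,0.07,0.63],"twist":0},{"jaw":0.5,"linear":[-0.46,0.07,0.63],"twist":0}]' >/dev/null; python3 st.py .48 .165 .15
python3 -m pendant '[{"jaw":0.5,"linear":[-0.46,0.07,0.63],"twist":0},{"jaw":0.5,"linear":[-0.46,0.07,0.63],"twist":0},{"jaw":0.5,"linear":[-0.46,0.07,0.63],"twist":0},{"jaw":0.5,"linear":[-0.46,0.07,0.63],"twist":0},{"jaw":0.5,"linear":[-0.46,0.07,0.63],"twist":0},{"jaw":0.5,"linear":[-0.46,0.07,0.63],"twist":0},{"jaw":0.5,"linear":[0,0,0],"twist":-1.7},{"jaw":0.5,"linear":[0,0,0],"twist":0}]' >/dev/null; python3 st.py .48 .165 .15
python3 - <<'E'
from h import *
c=cams.camera("scene"); a=cv2.resize(c["color"][60:300,240:520],(400,343)); c=cams.camera("side"); P=cloud(c); b=cv2.resize(c["color"][150:400,140:430],(400,343)); cv2.imwrite("pics/s5.png",np.hstack([a,b]))
E
```

```text
t 18.37 q [ 0.017  0.391  2.274  2.432  0.26  -1.057] p [0.4776 0.1676 0.1957] 
xyz cols [[0.746, 0.189, 0.639], [0.259, -0.966, -0.017], [0.614, 0.178, -0.769]] tilt 39.7 az 16.2
tool move cm [-2.79  0.39  3.61]
t 19.03 q [ 0.009  0.541  2.311  2.702  0.42  -1.382] p [0.4808 0.1652 0.1481] 
xyz cols [[0.739, 0.218, 0.638], [0.282, -0.959, 0.002], [0.612, 0.179, -0.77]] tilt 39.6 az 16.3
tool move cm [ 0.06 -0.   -0.2 ]
```

View pics/s5.png

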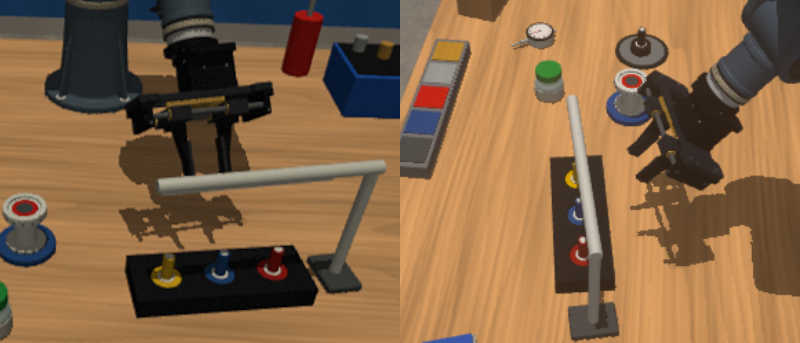

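The tool is tilted about 40° on the robot side with no camera body sticking out. Blue is in the middle pocket (crop 220,265). I approach to 4 cm short of the grasp along the tool axis.

```bash
python3 st.py .5535 .183 .087|tail -1;  python3 -m pendant '[{"jaw":0.5,"linear":[0.2,0.1,1.2],"twist":0},{"jaw":0.5,"linear":[0.2,0.1,1.2],"twist":0},{"jaw":0.5,"linear":[0.2,0.1,1.2],"twist":0},{"jaw":0.5,"linear":[0.2,0.1,1.2],"twist":0},{"jaw":0.5,"linear":[0.2,0,1.2],"twist":0},{"jaw":0.5,"linear":[0.2,0,1.2],"twist":0},{"jaw":0.5,"linear":[0.2,0,1.2],"twist":0},{"jaw":0.5,"linear":[0.2,0,1.2],"twist":0},{"jaw":0.5,"linear":[0,0,0],"twist":0},{"jaw":0.5,"linear":[0,0,0],"twist":0}]'
python3 st.py .577 .190 .056
python3 - <<'E'
from h import *
o=robot.get_obs()["position"]
for n in("wrist","side","scene"):
    c=cams.camera(n); P=cloud(c)
    if n=="wrist": cv2.imwrite("pics/w6.png",c["color"])
    q=P[(np.hypot(P[...,0]-.577,P[...,1]-.190)<.022)&(P[...,2]>.036)&(P[...,2]<.075)]
    q=q[q[:,2]>.06]
    if len(q): print(n,len(q),np.median(q,0).round(4),((q.min(0)+q.max(0))/2).round(4),np.ptp(q,axis=0).round(4))
E
```

```text
tool move cm [1.9  0.33 9.53]
time: 19.97
position: [0.5497, 0.1816, 0.0822]
tool_rot: [0.932, 0.134, 0.333, -0.047]
ft_force: [-0.1, 0.3, -0.1]
grip_width: 0.0436
grip_force: 0.0
t 19.97 q [ 0.051  0.728  2.157  2.792  0.439 -1.434] p [0.5497 0.1816 0.0822] 
xyz cols [[0.742, 0.218, 0.634], [0.281, -0.96, 0.001], [0.608, 0.177, -0.774]] tilt 39.3 az 16.3
tool move cm [ 0.55 -0.04  3.84]
wrist 713 [0.5728 0.1907 0.0678] [0.574  0.1909 0.0648] [0.0158 0.0153 0.0094]
side 29 [0.5767 0.1949 0.067 ] [0.5767 0.1929 0.066 ] [0.0098 0.0155 0.011 ]
scene 61 [0.5798 0.1899 0.0672] [0.5774 0.1903 0.0656] [0.0169 0.0149 0.0104]
```

View pics/w6.png

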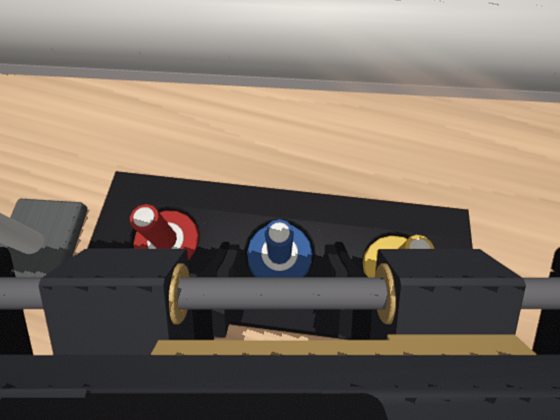

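Blue stem is centred between the open fingers (280,235), red and yellow are clear of them, and the bar is well above. Moving in and closing.

```bash
python3 -m pendant '[{"jaw":0.5,"linear":[0.13,-0.02,1.2],"twist":0},{"jaw":0.5,"linear":[0.13,-0.02,1.2],"twist":0},{"jaw":0.5,"linear":[0.13,-0.02,0.9],"twist":0},{"jaw":0.5,"linear":[0.13,-0.02,0.5],"twist":0},{"jaw":0.5,"linear":[0,0,0],"twist":0},{"jaw":0.5,"linear":[0,0,0],"twist":0}]'
python3 st.py .5765 .1905 .056
```

```text
time: 20.62
position: [0.5764, 0.1901, 0.0563]
tool_rot: [0.932, 0.134, 0.333, -0.047]
ft_force: [-0.5, -0.7, 0.6]
grip_width: 0.0432
grip_force: 0.0
t 20.62 q [ 0.069  0.792  2.088  2.815  0.434 -1.441] p [0.5764 0.1901 0.0563] 
xyz cols [[0.742, 0.218, 0.634], [0.281, -0.96, 0.001], [0.609, 0.177, -0.773]] tilt 39.3 az 16.2
tool move cm [-0.01 -0.03  0.04]
```

```bash
python3 -m pendant '[{"jaw":0,"linear":[0,0,0],"twist":0},{"jaw":0,"linear":[0,0,0],"twist":0},{"jaw":0,"linear":[0,0,0],"twist":0},{"jaw":0,"linear":[0,0,0],"twist":0},{"jaw":0,"linear":[0,0,0],"twist":0},{"jaw":0,"linear":[0,0,0],"twist":0},{"jaw":0,"linear":[0,0,0],"twist":0},{"jaw":0,"linear":[0,0,0],"twist":0}]' 35
python3 st.py
```

```text
time: 21.28
position: [0.5763, 0.19, 0.057]
tool_rot: [0.932, 0.134, 0.334, -0.047]
ft_force: [-0.7, -0.4, 1.1]
grip_width: 0.0149
grip_force: 35.0
t 21.28 q [ 0.069  0.79   2.089  2.815  0.434 -1.441] p [0.5763 0.19   0.057 ] 
xyz cols [[0.742, 0.218, 0.634], [0.281, -0.96, 0.001], [0.609, 0.177, -0.773]] tilt 39.4 az 16.2
```

```bash
python3 -m pendant '[{"jaw":0,"linear":[0.19,0,-0.23],"twist":0},{"jaw":0,"linear":[0.32,0,-0.39],"twist":0},{"jaw":0,"linear":[0.32,0,-0.39],"twist":0},{"jaw":0,"linear":[0.32,0,-0.39],"twist":0},{"jaw":0,"linear":[0.32,0,-0.39],"twist":0},{"jaw":0,"linear":[0.32,0,-0.39],"twist":0},{"jaw":0,"linear":[0.19,0,-0.23],"twist":0},{"jaw":0,"linear":[0,0,0],"twist":0},{"jaw":0,"linear":[0,0,0],"twist":0}]'
python3 st.py .49 .163 .12
python3 - <<'E'
from h import *
c=cams.camera("wrist"); cv2.imwrite("pics/w7.png",c["color"])
E
```

```text
time: 22.03
position: [0.5764, 0.19, 0.0884]
tool_rot: [0.932, 0.134, 0.334, -0.047]
ft_force: [-1.1, 0.6, -2.1]
grip_width: 0.0147
grip_force: 35.0
t 22.03 q [ 0.069  0.714  2.085  2.747  0.359 -1.368] p [0.5764 0.19   0.0884] 
xyz cols [[0.742, 0.218, 0.635], [0.281, -0.96, 0.001], [0.609, 0.177, -0.773]] tilt 39.4 az 16.2
tool move cm [-4.99  0.17 -8.18]
```

View pics/w7.png

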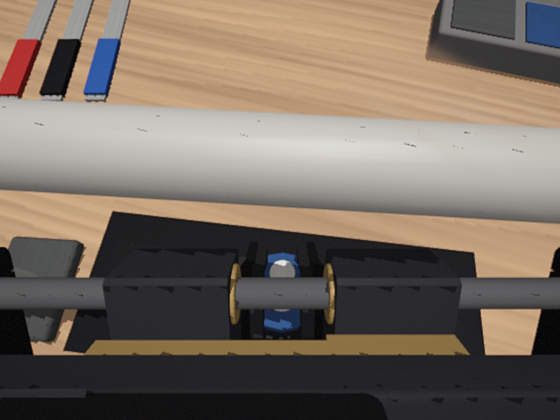

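Blue is out of its pocket in the grip (282,275) and the bar is clear. Backing out toward the robot.

```bash
python3 -m pendant '[{"jaw":0,"linear":[-0.4,0.02,-0.6],"twist":0},{"jaw":0,"linear":[-0.62,0.02,-1.02],"twist":0},{"jaw":0,"linear":[-0.62,0.02,-1.02],"twist":0},{"jaw":0,"linear":[-0.62,0.02,-1.02],"twist":0},{"jaw":0,"linear":[-0.62,0.02,-1.02],"twist":0},{"jaw":0,"linear":[-0.62,0.02,-1.02],"twist":0},{"jaw":0,"linear":[-0.62,0.02,-1.02],"twist":0},{"jaw":0,"linear":[-0.5,0.02,-0.8],"twist":0},{"jaw":0,"linear":[0.6,0,-0.77],"twist":0},{"jaw":0,"linear":[0.6,0,-0.77],"twist":0},{"jaw":0,"linear":[0.6,0,-0.77],"twist":0},{"jaw":0,"linear":[0,0,0],"twist":0}]'
python3 st.py .511 -.0853 .15; python3 path.py .511,-.0853,.15|awk 'NR>2'
```

```text
time: 23.08
position: [0.4962, 0.165, 0.1477]
tool_rot: [0.932, 0.134, 0.335, -0.047]
ft_force: [0.0, -0.1, -1.6]
grip_width: 0.0149
grip_force: 35.0
t 23.08 q [ 0.009  0.542  2.273  2.665  0.385 -1.341] p [0.4962 0.165  0.1477] 
xyz cols [[0.74, 0.218, 0.636], [0.281, -0.96, 0.002], [0.611, 0.178, -0.771]] tilt 39.5 az 16.2
tool move cm [-4.21 24.44 -3.71]
[0.499 0.123 0.148] [-0.123  0.54   2.297  2.486  0.424 -1.282] 0.0
[0.501 0.082 0.148] [-0.254  0.538  2.307  2.312  0.457 -1.228] 0.0
[0.504 0.04  0.149] [-0.381  0.537  2.303  2.138  0.484 -1.17 ] 0.0
[ 0.506 -0.002  0.149] [-0.499  0.536  2.286  1.966  0.507 -1.101] 0.0
[ 0.509 -0.044  0.15 ] [-0.605  0.537  2.256  1.798  0.532 -1.024] 0.0
[ 0.511 -0.085  0.15 ] [-0.7    0.54   2.215  1.64   0.559 -0.942] 0.0
```

```bash
python3 -m pendant '[{"jaw":0,"linear":[-0.1,0.6,-0.09],"twist":0},{"jaw":0,"linear":[-0.24,1.4,-0.21],"twist":0},{"jaw":0,"linear":[-0.24,1.4,-0.21],"twist":0},{"jaw":0,"linear":[-0.24,1.4,-0.21],"twist":0},{"jaw":0,"linear":[-0.24,1.4,-0.21],"twist":0},{"jaw":0,"linear":[-0.24,1.4,-0.21],"twist":0},{"jaw":0,"linear":[-0.24,1.4,-0.21],"twist":0},{"jaw":0,"linear":[-0.24,1.4,-0.21],"twist":0},{"jaw":0,"linear":[-0.24,1.4,-0.21],"twist":0},{"jaw":0,"linear":[-0.24,1.4,-0.21],"twist":0},{"jaw":0,"linear":[-0.24,1.4,-0.21],"twist":0},{"jaw":0,"linear":[-0.24,1.4,-0.21],"twist":0}]' >/dev/null
python3 -m pendant '[{"jaw":0,"linear":[-0.24,1.4,-0.21],"twist":0},{"jaw":0,"linear":[-0.24,1.4,-0.21],"twist":0},{"jaw":0,"linear":[-0.24,1.4,-0.21],"twist":0},{"jaw":0,"linear":[-0.24,1.4,-0.21],"twist":0},{"jaw":0,"linear":[-0.24,1.4,-0.21],"twist":0},{"jaw":0,"linear":[-0.17,1.0,-0.15],"twist":0},{"jaw":0,"linear":[-0.08,0.5,-0.08],"twist":0},{"jaw":0,"linear":[0,0,0],"twist":0},{"jaw":0,"linear":[0,0,0],"twist":0},{"jaw":0,"linear":[0,0,0],"twist":0}]'
python3 st.py .511 -.0853 .15
cat > chk.py <<'E'
from h import *
from scipy.optimize import least_squares
def circ(q,r): 
    s=least_squares(lambda c:np.hypot(q[:,0]-c[0],q[:,1]-c[1])-r,np.median(q[:,:2],0),loss="soft_l1",f_scale=.001); return s.x.round(4)
for n in("scene","side"):
    c=cams.camera(n); P=cloud(c); hsv=cv2.cvtColor(c["color"],cv2.COLOR_BGR2HSV); cv2.imwrite(f"pics/{n}_hub.png",c["color"])
    near=np.hypot(P[...,0]-.511,P[...,1]+.085)<.05; blue=(hsv[...,0]>95)&(hsv[...,0]<130)&(hsv[...,1]>90)
    q=P[near&(P[...,2]>.074)&blue]
    if len(q): print(n,"blue foot z",q[:,2].min().round(4),q[:,2].max().round(4),"n",len(q))
    for lab,m,r in(("foot",near&blue&(P[...,2]>.085)&(P[...,2]<.2),.021),("flange side",near&(P[...,2]>.068)&(P[...,2]<.076)&~blue,.032)):
        q=P[m]
        if len(q)>8: print(n,lab,len(q),((q.min(0)+q.max(0))/2).round(4),np.ptp(q,axis=0).round(4))
E
python3 chk.py
python3 - <<'E'
import cv2,numpy as np
a=cv2.imread("pics/scene_hub.png")[130:250,190:330]; b=cv2.imread("pics/side_hub.png")[140:260,230:370]
cv2.imwrite("pics/h8.png",cv2.resize(np.hstack([a,b]),(800,343),interpolation=cv2.INTER_CUBIC))
E
```

```text
time: 24.92
position: [0.5108, -0.0847, 0.1481]
tool_rot: [0.932, 0.134, 0.333, -0.048]
ft_force: [-0.6, 0.3, -1.9]
grip_width: 0.0152
grip_force: 35.0
t 24.92 q [-0.698  0.544  2.216  1.643  0.558 -0.944] p [ 0.5108 -0.0847  0.1481] 
xyz cols [[0.742, 0.218, 0.634], [0.282, -0.96, -0.0], [0.608, 0.179, -0.773]] tilt 39.3 az 16.4
tool move cm [ 0.13  0.06 -0.15]
scene blue foot z 0.1033 0.2508 n 370
scene foot 358 [ 0.5037 -0.091   0.1513] [0.0596 0.0704 0.096 ]
scene flange side 220 [ 0.5163 -0.0843  0.0721] [0.0537 0.0607 0.0079]
side blue foot z 0.1172 0.1597 n 28
side foot 28 [ 0.5099 -0.0776  0.1384] [0.037  0.0284 0.0425]
side flange side 163 [ 0.5076 -0.0779  0.072 ] [0.0633 0.0543 0.0079]
```

View pics/h8.png

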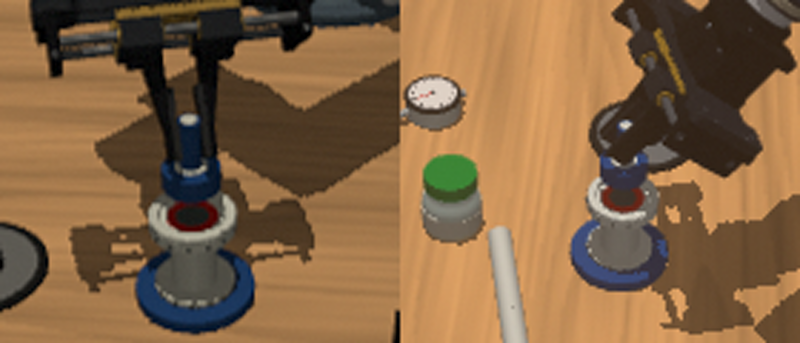

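```bash
cat > al.py <<'E'
from h import *
import sys
z0,z1=float(sys.argv[1]),float(sys.argv[2])
from scipy.optimize import least_squares
for n in("scene","side"):
    c=cams.camera(n); P=cloud(c); hsv=cv2.cvtColor(c["color"],cv2.COLOR_BGR2HSV)
    near=np.hypot(P[...,0]-.511,P[...,1]+.085)<.045; blue=(hsv[...,0]>95)&(hsv[...,0]<130)&(hsv[...,1]>90)
    for lab,m,r in(("foot",near&blue&(P[...,2]>z0)&(P[...,2]<z1),.021),("stem",near&blue&(P[...,2]>z1+.006)&(P[...,2]<z1+.04),.008),("flange",near&~blue&(P[...,2]>.069)&(P[...,2]<.077),.032)):
        q=P[m]
        if len(q)<8: continue
        s=least_squares(lambda k:np.hypot(q[:,0]-k[0],q[:,1]-k[1])-r,np.median(q[:,:2],0)-[.01,0],loss="soft_l1",f_scale=.001)
        print(n,lab,len(q),"circle",s.x.round(4),"mid",((q.min(0)+q.max(0))/2).round(4),"size",np.ptp(q,axis=0).round(4))
E
python3 al.py .104 .1195
```

```text
scene foot 113 circle [ 0.5104 -0.0849] mid [ 0.5243 -0.0837  0.1118] size [0.0177 0.0374 0.0152]
scene stem 108 circle [ 0.5108 -0.085 ] mid [ 0.5181 -0.0816  0.1424] size [0.0151 0.0324 0.0334]
scene flange 282 circle [ 0.5091 -0.0858] mid [ 0.5167 -0.0843  0.0731] size [0.0535 0.0604 0.0078]
side flange 207 circle [ 0.4864 -0.0645] mid [ 0.5075 -0.0802  0.073 ] size [0.0631 0.0589 0.0079]
```

The drift hangs upright over the recess in both views. Foot and flange centres agree to about 1.3 mm, inside the 3 mm play. I shift 1 mm and lower.

```bash
python3 -m pendant '[{"jaw":0,"linear":[-0.09,0.03,-0.07],"twist":0},{"jaw":0,"linear":[-0.25,0,0.31],"twist":0},{"jaw":0,"linear":[-0.32,0,0.39],"twist":0},{"jaw":0,"linear":[-0.32,0,0.39],"twist":0},{"jaw":0,"linear":[-0.32,0,0.39],"twist":0},{"jaw":0,"linear":[-0.25,0,0.31],"twist":0},{"jaw":0,"linear":[0,0,0],"twist":0},{"jaw":0,"linear":[0,0,0],"twist":0}]'; python3 al.py .081 .096
```

```text
time: 25.78
position: [0.5103, -0.0863, 0.125]
tool_rot: [0.932, 0.134, 0.333, -0.048]
ft_force: [0.5, -0.3, -1.5]
grip_width: 0.0149
grip_force: 35.0
scene foot 104 circle [ 0.5097 -0.0866] mid [ 0.5223 -0.0845  0.0885] size [0.0201 0.0374 0.0143]
scene stem 107 circle [ 0.5104 -0.0863] mid [ 0.5155 -0.0831  0.1189] size [0.0184 0.0298 0.0336]
scene flange 150 circle [ 0.5087 -0.0858] mid [ 0.5184 -0.0844  0.0731] size [0.05   0.0607 0.0079]
side flange 133 circle [ 0.5067 -0.0881] mid [ 0.5075 -0.0801  0.0732] size [0.0636 0.0591 0.0075]
```

```bash
python3 -m pendant '[{"jaw":0,"linear":[-0.06,0,0.08],"twist":0},{"jaw":0,"linear":[-0.06,0,0.08],"twist":0},{"jaw":0,"linear":[-0.06,0,0.08],"twist":0},{"jaw":0,"linear":[0,0,0],"twist":0},{"jaw":0,"linear":[0,0,0],"twist":0}]'; python3 -m pendant '[{"jaw":0,"linear":[-0.06,0,0.08],"twist":0},{"jaw":0,"linear":[0,0,0],"twist":0},{"jaw":0,"linear":[0,0,0],"twist":0}]'
```

```text
time: 26.3
position: [0.5105, -0.0864, 0.1221]
tool_rot: [0.932, 0.134, 0.333, -0.047]
ft_force: [0.8, 0.2, -2.2]
grip_width: 0.0149
grip_force: 35.0
time: 26.55
position: [0.5105, -0.0864, 0.1211]
tool_rot: [0.932, 0.134, 0.333, -0.047]
ft_force: [-0.0, -0.8, -2.3]
grip_width: 0.0153
grip_force: 35.0
```

```bash
python3 -m pendant '[{"jaw":0,"linear":[-0.06,0,0.08],"twist":0},{"jaw":0,"linear":[0,0,0],"twist":0},{"jaw":0,"linear":[0,0,0],"twist":0}]';python3 -m pendant '[{"jaw":0,"linear":[-0.03,0,0.04],"twist":0},{"jaw":0,"linear":[0,0,0],"twist":0},{"jaw":0,"linear":[0,0,0],"twist":0}]'; python3 al.py .079 .090
```

```text
time: 26.8
position: [0.5105, -0.0864, 0.1201]
tool_rot: [0.932, 0.134, 0.333, -0.047]
ft_force: [0.4, -0.5, -2.4]
grip_width: 0.0148
grip_force: 35.0
time: 27.05
position: [0.5106, -0.0863, 0.12]
tool_rot: [0.932, 0.134, 0.334, -0.047]
ft_force: [-1.9, -0.6, 2.1]
grip_width: 0.0145
grip_force: 35.0
scene foot 84 circle [ 0.5104 -0.0866] mid [ 0.5228 -0.0849  0.0846] size [0.0205 0.0382 0.0105]
scene stem 101 circle [ 0.5105 -0.0866] mid [ 0.5217 -0.0829  0.1125] size [0.0245 0.0299 0.0327]
scene flange 117 circle [ 0.5093 -0.0861] mid [ 0.5207 -0.0844  0.073 ] size [0.0479 0.0605 0.0079]
side flange 107 circle [ 0.5091 -0.0868] mid [ 0.5075 -0.0779  0.073 ] size [0.0635 0.0572 0.0078]
```

Contact came at the expected height (0.120 = 0.075 + 0.045), with force going from -2.4 to +2 N. Releasing and backing out along the tool axis.

```bash
python3 -m pendant '[{"jaw":0.5,"linear":[0,0,0],"twist":0},{"jaw":0.5,"linear":[0,0,0],"twist":0},{"jaw":0.5,"linear":[0,0,0],"twist":0},{"jaw":0.5,"linear":[0,0,0],"twist":0},{"jaw":0.5,"linear":[0,0,0],"twist":0},{"jaw":0.5,"linear":[0,0,-0.5],"twist":0},{"jaw":0.5,"linear":[0,0,-1],"twist":0},{"jaw":0.5,"linear":[0,0,-1.5],"twist":0},{"jaw":0.5,"linear":[0,0,-1.5],"twist":0},{"jaw":0.5,"linear":[0,0,-1.5],"twist":0},{"jaw":0.5,"linear":[0,0,-1.5],"twist":0},{"jaw":0.5,"linear":[0,0,0],"twist":0}]'; python3 al.py .081 .092
python3 - <<'E'
from h import *
c=cams.camera("scene"); P=cloud(c)
for nm,x,y,z0,z1,r in(("blue top",.511,-.085,.126,.136,.03),("black",.496,-.256,.055,.066,.03),("yel",.59,.116,.063,.073,.03),("red",.5645,.264,.063,.073,.03),("jar",.669,-.114,.06,.07,.05),("gauge",.71,-.2725,.018,.03,.08)):
    q=P[(np.hypot(P[...,0]-x,P[...,1]-y)<r)&(P[...,2]>z0)&(P[...,2]<z1)]
    if len(q): print(nm,len(q),((q.min(0)+q.max(0))/2).round(4),"zmax",q[:,2].max().round(4))
s=cams.camera("side")["color"]
cv2.imwrite("pics/end.png",np.hstack([cv2.resize(c["color"][130:310,100:460],(500,250)),cv2.resize(s[140:265,230:380],(300,250))]))
E
```

```text
time: 28.15
position: [0.464, -0.0999, 0.1792]
tool_rot: [0.932, 0.134, 0.334, -0.046]
ft_force: [0.7, 0.8, 0.0]
grip_width: 0.0436
grip_force: 0.0
scene foot 92 circle [ 0.5104 -0.0867] mid [ 0.5166 -0.0844  0.0865] size [0.0325 0.0374 0.0109]
scene stem 97 circle [ 0.5104 -0.0863] mid [ 0.5159 -0.0863  0.1148] size [0.0092 0.015  0.0334]
scene flange 115 circle [ 0.509  -0.0861] mid [ 0.5196 -0.0843  0.073 ] size [0.0471 0.0606 0.0079]
side foot 23 circle [ 0.4877 -0.072 ] mid [ 0.5087 -0.0834  0.0901] size [0.0378 0.0276 0.0036]
side flange 110 circle [ 0.5078 -0.087 ] mid [ 0.5076 -0.0751  0.073 ] size [0.0633 0.0485 0.0078]
blue top 46 [ 0.512  -0.086   0.1297] zmax 0.1329
black 43 [ 0.4985 -0.2561  0.0584] zmax 0.0619
yel 49 [0.5894 0.1159 0.0672] zmax 0.071
red 51 [0.5645 0.2641 0.0665] zmax 0.07
jar 486 [ 0.6688 -0.1142  0.0642] zmax 0.0684
gauge 688 [ 0.7095 -0.2726  0.0236] zmax 0.0291
```

View pics/end.png

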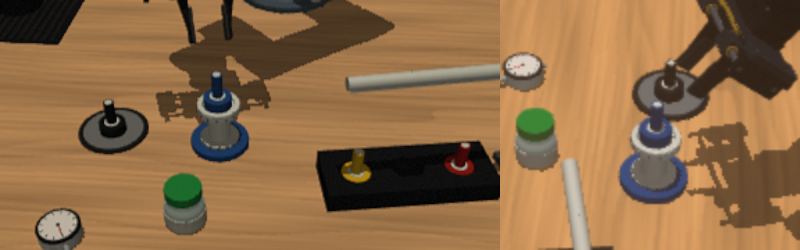

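The blue drift sits fully down in the hub (top about 131 mm), the black one stands on the mat, nothing else has moved, and the gripper is clear. Handing in.

```bash
python3 -c "
from rig import robot
print(robot.hand_in())"
```

```text
the job is handed in; nothing more can be done
None
```

The job is handed in at about 28 s: the black drift stands upright on the mat, the blue drift is fully down in the hub recess, and the final camera check showed the red and yellow drifts, dial gauge and grease jar where they started.

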